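# Shorten the tripod leg to its tape mark and squeeze the cam lever shut

### The job

On the party table a camera tripod lies on its side with its top leg too long and that leg's cam lever open: take hold of the leg's collar and slide the leg in, lever still open, until the collar's rim is on the tape mark round the inner tube. Without letting go of the collar, squeeze the lever fully shut against it with the leg staying at the mark, and finish while still holding, collar and shut lever pinched between the fingers. Leave the camera, cup and plate alone.

Things in the scene. Friction and masses are not known exactly. Their poses are not given: they have to be found in the camera images.
- tripod: Aluminium and black plastic travel tripod lying on its side; heavy, does not move. Origin on the table under the crown where the legs meet; x level from the crown towards the feet, z up. Two legs lie on the table (already set, levers shut); the third, the top leg, rises above them in the xz plane at 0.236 rad to x. The ball head points to -x.
- rim (a point): Middle of the crown-side end face (rim) of the top leg's black clamp collar, on the leg's axis; x along the leg, up to its foot, y level, z upward square to the leg. The collar is a block 36 mm long (x 0 to 36 mm), 34 mm wide (y -17 to 17 mm), its flat sides 30 mm high. It slides with the grey tube behind it (28 mm thick, x 36 to 258 mm) on the inner tube: 3 to 4 N of friction, stays where left.
- collar_mid (a point): middle of the collar, on the leg's axis, 18 mm up the leg from rim; same axes. Free beside it for 50 mm beyond the open lever and the other side, and for 30 mm below this point.
- tape (a point): Middle of the length mark, a 5 mm wide dark band of tape round the bare inner tube (22 mm thick) between crown and collar, on the leg's axis; axes as rim. The leg is at its right length when rim is at tape. The band is flush with the tube: the collar would slide over it, it is no stop.
- leg (a joint): how far the top leg is drawn out (m): 0 fully in, 0.14 fully out; it is 0.10 to 0.14 at the start and has to come in by 30 to 130 mm.
- lever (a joint): Angle of the cam lever (rad): 0 shut, flat on the collar's -y side; it starts 0.5 to 0.7 open, leaning out to -y, free edge upward. Smooth metal but stiff: 25 to 35 N at its free edge moves it, the last half 40 N; it stays where left. So a 20 N pinch on lever and collar holds the leg, lever still; 50 N or more shuts it. Below 0.3 rad its cam clamps the inner tube and the leg no longer slides.
- lever_tip (a point): Middle of the lever's free edge, a bead 7 mm thick, 27 mm long; axes as rim when shut, turning about x. The flap is aluminium, 24 mm wide, 5 mm thick; its pin runs along the leg at y -21, z -12 mm from collar_mid, 36 mm from here. Collar and lever: 42 mm wide shut, 56 to 65 mm at the start; as it shuts, the middle between the fingers moves to +y by half the change.
- camera: black compact camera 112 x 90 x 76 mm standing on the table beyond the tripod; origin under its middle. Leave alone.
- cup: white paper cup 76 mm wide, 92 mm high, beyond the tripod; origin under its middle. Leave alone.
- plate: white plate 176 mm across and 18 mm high beyond the tripod; origin under its middle. Leave alone.

How it is judged (in metres and radians):
On the way, in this order (a step that is already met when the one before it is completed fails the run):
1. the rim is on the tape mark to 6 mm, the lever still open (over 0.35 rad) and the fingers hold the leg (x of rim in the frame of tape between -0.006 and 0.006 m and value of joint lever above 0.35 rad and contact force between the fingers and leg above 2 N), for 0.2 s.
2. the lever is on its way shut (under 0.3 rad) while a finger bears on the collar and another on the lever (value of joint lever between 0.07 and 0.3 rad and contact force between the fingers and leg_c0 above 1 N and contact force between the fingers and lever above 1 N).
At the end, for the whole second after the job is handed in: the rim within 6 mm of the middle of the tape, the lever shut (under 0.06 rad), and the fingers still pinching: more than 4 N on the collar and more than 4 N on the lever (x of rim in the frame of tape between -0.006 and 0.006 m and value of joint lever below 0.06 rad and contact force between the fingers and leg_c0 above 4 N and contact force between the fingers and lever above 4 N); the arm keeps its last pose, push and grip.
It fails at once if the lever shut with the leg more than 12 mm off its mark (value of joint lever below 0.1 rad and (x of rim in the frame of tape above 0.012 m or x of rim in the frame of tape below -0.012 m)).
It fails at once if the camera, cup or plate moved more than 30 mm (distance of any of camera, cup, plate from where it was at the start of the episode above 0.03 m).
It also fails if it takes over 40 s, if anything falls off the work surface, if the arm or the gripper's body presses on something with over 40 N, if the wrist force passes 120 N, or if a joint passes its speed limit or range.

### The arm

A 6-joint arm with a two-finger parallel gripper is mounted at the origin on the work surface. World frame = base frame: x ahead of the robot, y to its left, z up, the work surface at z = 0. Lengths are in mm, angles in rad, forces in N, time in s.
With the tool pointing down it reaches from about 400 to 825 mm from the base axis. Payload 7 kg.
Tool frame: the origin (TCP) lies midway between the tips of the shut fingers; the grasp point (between the pads) lies 19 mm behind it; z points along the fingers, y is the line along which they close (so a half turn about z gives the same grasp; the last joint's range is limited). The gripper opens to 88 mm and grips with 3 to 60 N. Pads are 19 mm wide; open, the fingers measure 130 mm over their backs; the gripper's body (78 mm by 193 mm) begins 47 mm behind the grasp point.
Start: joints at [0.288, 0.359, 0.012, 0, -1.224, -0.288], TCP at [674.978, -0.019, 226.561] pointing down, gripper open.
Joint ranges: [-3.07, 3.07], [-1.43, 2.12], [-1.02, 1.25], [-3.03, 1.67], [-3.05, -0], [-3.03, 3.03]. Speed limits (rad/s): [2.39, 2.39, 3.01, 3.14, 3.14, 3.14].

### API

Orientations are given as a unit quaternion [x, y, z, w].
In Python, from plant import move_ptp, line_to, move_joints, move_gripper, pause, solve_ik, camera, get_calibration, Unreachable, close_job, find_in, masks_of, current_t, current_joint_pos, current_qvel, current_tau, current_tcp_pos, current_eef_rot, current_contact_force, current_moment, current_width, current_finger_force gives the robot as it stands. Calls block until the motion is done:
- move_ptp(position, orientation): joint-space move of the TCP to a pose.
- line_to(position, velocity=150, ori=None): straight line of the TCP; ori=None keeps the orientation; velocity is the mean speed in mm/s.
- move_joints(angles): joint-space move.
- move_gripper(opening, force=None): finger opening in mm; force is the grip in N (None keeps the last); returns when the fingers have stopped.
- pause(seconds).
- solve_ik(position, orientation): joint angles nearest the present ones, or None.
- camera(name): name is "scene" or "side" or "wrist"; returns the picture (384x512x3 uint8, red, green, blue); there is no depth.
- get_calibration(name): a dict with "fx", "fy", "cx", "cy" (pixels), "view" (4x4, takes a point from world to camera coordinates); the wrist camera has in their place "T_tool_cam" (4x4, takes a point from camera to tool coordinates, whose origin is the TCP and whose axes are the flange's). Camera axes: x right, y up, looking along -z (the intrinsics and any distortion apply to the point x, -y, -z); pixel columns grow to the right and rows downward; lengths in mm; the calibration is good to about 2 mm. The wrist camera is an equidistant fisheye: a pixel r from the principal point sees the ray r / f radians off the axis. A picture is of the moment at which its call begins: read the wrist's pose just before it. get_calibration takes no time and is no camera call.
A pose or a line that the arm cannot do raises Unreachable and nothing moves.
- close_job(): hands the job in; it is judged then, once.
Trained networks look in the newest picture that a camera, given by its name, has taken for a name from the list of things; names that differ only in an ending like _2 or _b are one class to them, and where a whole thing is asked for, a point or a joint stands for the part that bears it (a point fixed in the world has none). Each returns a list of dicts, best first, with "conf" (0 to 1); they miss things now and then, are a little off and sometimes report something else, mostly with a low value. They report only what shows in the picture. A call takes as long as a camera call.
- find_in(camera, target): "point" ([column, row] in pixels, amid what is visible of it).
- masks_of(camera, target): "mask" (384x512 bool, what is visible of it) and "point" ([column, row] in pixels, amid what is visible of it).
Readings, each from a call of its own:
- current_t(): time.
- current_joint_pos(): joint angles.
- current_qvel(): joint speeds.
- current_tau(): joint torques, N m.
- current_tcp_pos(): TCP position.
- current_eef_rot(): TCP orientation.
- current_contact_force(): force on the tool from outside, world axes, zero at the start.
- current_moment(): the same for the moment, N m.
- current_width(): finger opening in mm.
- current_finger_force(): force on a finger pad.
Only numpy, scipy, OpenCV 4.12 (cv2) and the standard library are available. Lean on these libraries where they do the work, as an engineer would, in place of code of your own. Each camera call takes 0.05 s, during which the arm holds its last target. There are 200 camera calls.

## Working session

There is one attempt and no reset: what is moved stays moved. The work goes in short steps, each a Python script; the robot and the scene stay as the last script left them, time stands still between calls to the robot, and variables do not carry over. Pictures are saved under pics/ and viewed, at most 10 in all, crops included, and the job is handed in when it is done.

```bash
ls; mkdir -p pics; cat > look.py <<'E'
import numpy as np, cv2
from plant import *
def K(n):
    return get_calibration(n)
def show(n,f,names):
    im=camera(n); o=cv2.cvtColor(im,cv2.COLOR_RGB2BGR)
    for t in names:
        for d in find_in(n,t)[:2]:
            print(n,t,np.round(d['point'],1),round(d['conf'],2))
    cv2.imwrite(f,o)
E
python3 - <<'E'
from look import *
for n in ["scene","side"]:
    c=K(n);print({k:np.round(v,3).tolist() for k,v in c.items()})
    show(n,f"pics/{n}0.png",["rim","collar_mid","tape","lever_tip"])
print({k:np.round(v,3).tolist() for k,v in K("wrist").items()})
print(current_t(),current_width(),current_eef_rot())
a=cv2.imread("pics/scene0.png");b=cv2.imread("pics/side0.png")
cv2.imwrite("pics/ab.png",cv2.resize(np.vstack([a,b]),(400,600)) if 0 else np.hstack([a[:,56:456],b[:,56:456]]))
E
```

```text
pics
plant.py
{'fx': 441.925, 'fy': 441.925, 'cx': 254.43, 'cy': 192.899, 'view': [[0.135, 0.991, -0.009, -54.731], [-0.558, 0.083, 0.826, 297.049], [0.819, -0.107, 0.564, -1542.015], [0.0, 0.0, 0.0, 1.0]]}
scene rim [330.6 143.3] 0.85
scene collar_mid [331.7 141.7] 0.64
scene collar_mid [304.  241.6] 0.32
scene lever_tip [273.  154.3] 0.41
{'fx': 399.722, 'fy': 399.722, 'cx': 258.407, 'cy': 188.119, 'view': [[0.728, -0.685, 0.018, -500.794], [0.51, 0.559, 0.654, -375.632], [-0.458, -0.467, 0.757, -750.098], [0.0, 0.0, 0.0, 1.0]]}
side rim [184.2 169.6] 0.66
side collar_mid [182.9 164.1] 0.67
side tape [287.9 217.7] 0.17
side lever_tip [287.6 218.8] 0.33
{'fx': 297.319, 'fy': 297.319, 'cx': 259.359, 'cy': 189.499, 'T_tool_cam': [[0.0, 0.96, 0.281, 75.631], [1.0, 0.0, -0.001, 0.598], [-0.001, 0.281, -0.96, -158.943], [0.0, 0.0, 0.0, 1.0]]}
0.5 87.3770685258487 [-7.07083718e-01  7.07129842e-01  4.04314584e-05 -3.29809949e-05]
```

View pics/ab.png

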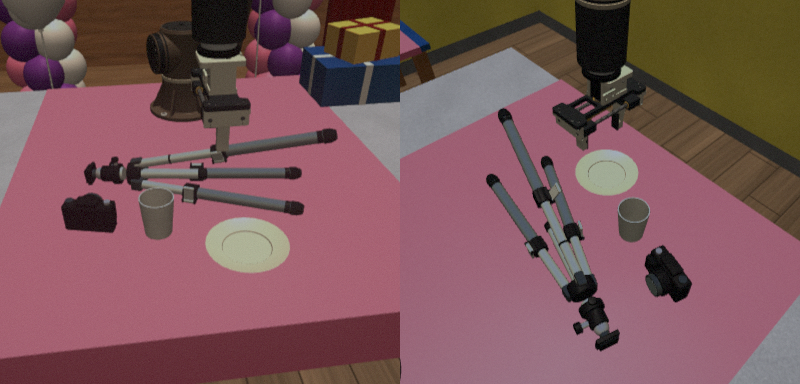

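The scene view (left) shows the tripod with its crown toward -y and feet toward +y. The top leg's collar is near (276,155) full-frame, and the tape near (226,160). In the side view the collar is near (199,195). I'll zoom in.

```bash
python3 - <<'E'
from look import *
im=camera("wrist");cv2.imwrite("pics/w0.png",cv2.cvtColor(im,cv2.COLOR_RGB2BGR))
for t in ["rim","collar_mid","tape","lever_tip"]:
    print(t,[(np.round(d['point'],1),round(d['conf'],2)) for d in find_in("wrist",t)[:3]])
a=cv2.imread("pics/scene0.png")[120:220,170:400];b=cv2.imread("pics/side0.png")[100:310,80:260]
a=cv2.resize(a,(440,191),interpolation=cv2.INTER_CUBIC);b=cv2.resize(b,None,fx=2,fy=2.,interpolation=cv2.INTER_CUBIC)
w=cv2.imread("pics/w0.png")
o=np.zeros((600,800,3),np.uint8);o[:191,:440]=a;o[:420,440:]=b;o[195:525,:440]=cv2.resize(w,(440,330))
cv2.imwrite("pics/z1.png",o)
E
```

```text
rim [(array([392.9, 212.5]), 0.58)]
collar_mid [(array([390.3, 214.5]), 0.97)]
tape [(array([424.5, 102.6]), 0.62)]
lever_tip [(array([381.1, 210.3]), 0.66)]
```

View pics/z1.png

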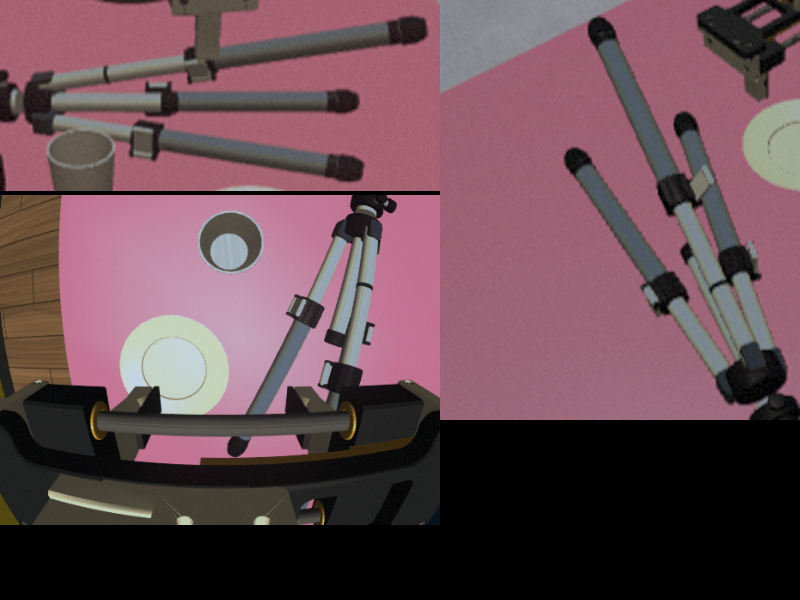

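Side view: the collar is at about (199,197), its rim end at (201,203) and the tape at (219,242). In the wrist view the collar is at (397,211), with the open lever on its left (+x world) side, and the tape at (425,106). In the scene view the tape is at (225,159) and the collar at (274,157).

```bash
cat > tri.py <<'E'
from look import *
from scipy.spatial.transform import Rotation as R
def wristT():
    T=np.eye(4);T[:3,:3]=R.from_quat(current_eef_rot()).as_matrix();T[:3,3]=current_tcp_pos()
    return T@np.array(get_calibration("wrist")["T_tool_cam"])
def ray(n,px,T=None):
    c=get_calibration(n); u=np.array([(px[0]-c['cx'])/c['fx'],(px[1]-c['cy'])/c['fy']])
    if n=="wrist":
        th=np.hypot(*u); d=np.array([*(u*np.sin(th)/th),np.cos(th)])
    else:
        T=np.linalg.inv(np.array(c['view'])); d=np.array([*u,1.])
    d=T[:3,:3]@(d*[1,-1,-1]); return T[:3,3],d/np.linalg.norm(d)
def tri(rays):
    A=0;b=0
    for o,d in rays:
        P=np.eye(3)-np.outer(d,d);A=A+P;b=b+P@o
    x=np.linalg.solve(A,b)
    return x,[round(float(np.linalg.norm((np.eye(3)-np.outer(d,d))@(x-o))),1) for o,d in rays]
E
python3 - <<'E'
from tri import *
T=wristT(); 
print("tape",tri([ray("wrist",(424.5,104),T),ray("side",(219,242)),ray("scene",(225.4,158.7))]))
print("mid",tri([ray("wrist",(393,212),T),ray("side",(199,197)),ray("scene",(274.5,156.6))]))
print(np.round(current_joint_pos(),3))
E
```

```text
tape (array([490.08012836, -84.05415614,  82.65429382]), [2.6, 1.7, 1.5])
mid (array([527.78021312,  33.63551267, 100.26137444]), [0.7, 1.7, 1.8])
[ 0.288  0.359  0.012  0.    -1.224 -0.288]
```

```bash
cat >> tri.py <<'E'
def frame(psi,e=0.236):
    x=np.array([np.cos(e)*np.cos(psi),np.cos(e)*np.sin(psi),np.sin(e)]);y=np.array([-np.sin(psi),np.cos(psi),0]);z=np.cross(x,y)
    return np.array([x,y,z]).T
def toolq(F): return R.from_matrix(np.array([-F[:,0],F[:,1],-F[:,2]]).T).as_quat()
E
python3 - <<'E'
from tri import *
F=frame(1.26);q=toolq(F);m=np.array([527,34,98.])
ws=[]
for i,(dx,dy,dz) in enumerate([(-10,0,90),(-60,-40,110)]):
    p=m+F@[dx,dy,dz]
    s=solve_ik(p,q);print(s)
    move_ptp(p,q);T=wristT();im=camera("wrist");w=cv2.cvtColor(im,cv2.COLOR_RGB2BGR);ws.append(w)
    print(current_t(),T.tolist())
    for t in ["rim","collar_mid","tape","lever_tip"]:
        print(t,[(np.round(d['point'],1),round(d['conf'],2)) for d in find_in("wrist",t)[:2]])
o=np.hstack(ws);cv2.imwrite("pics/w1_.png",o)
for i,w in enumerate(ws):cv2.imwrite(f"pics/w{i+1}.png",w)
cv2.imwrite("pics/w12.png",cv2.resize(np.hstack([w[:,100:412] for w in ws]),(800,492)))
E
```

```text
[ 0.22363446  0.10859066 -0.34969308 -0.24083338 -1.00397683 -0.41571594]
1.5 [[-0.95205830420198, -0.2647117183635396, -0.15333848688790638, 482.84207280821556], [0.30591389149675513, -0.8259365224922675, -0.47354572303283665, -100.77906181457331], [-0.0012947545566965343, -0.4977515112728465, 0.8673187168718519, 320.71726783841166], [0.0, 0.0, 0.0, 1.0]]
rim [(array([256.8, 222.1]), 0.81)]
collar_mid [(array([257.6, 222. ]), 0.97)]
tape [(array([260.7,  57.5]), 0.48)]
lever_tip [(array([226., 216.]), 0.98)]
[ 0.0859773   0.15926404 -0.2659936  -0.24891249 -1.06622902 -0.28462471]
2.125 [[-0.9515379389227085, -0.2675322858563219, -0.15166419094570296, 505.4024904649376], [0.3075283483625563, -0.8255774748199772, -0.47312593252036783, -164.31200665847228], [0.001365922443509686, -0.4968383128285907, 0.8678420508142694, 327.09884612675125], [0.0, 0.0, 0.0, 1.0]]
rim [(array([298.3, 251.8]), 0.59)]
collar_mid [(array([295.9, 251.7]), 0.83)]
tape [(array([309.4, 121.6]), 0.44)]
lever_tip [(array([278.2, 248.7]), 0.93)]
```

View pics/w12.png

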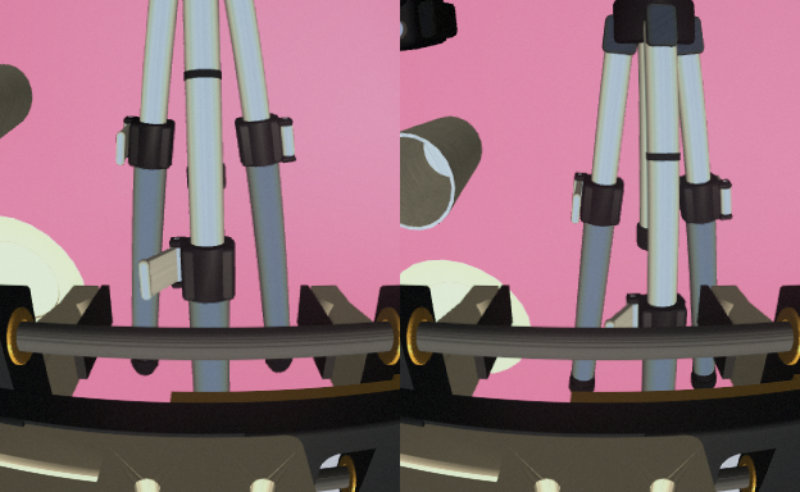

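View 1 (left): the tape is at about (258,57) and the tube/rim transition at (261,187), with the lever open on the left at (226,216). View 2: the tape is at about (305,122) and the rim at (304,234). Next I'll get sub-pixel edges along the tube.

```bash
python3 - <<'E'
from tri import *
for f,c0,c1,rt,rr in [("pics/w1.png",258,261,57,187),("pics/w2.png",305,304,122,234)]:
    g=cv2.cvtColor(cv2.imread(f),cv2.COLOR_BGR2GRAY).astype(int)
    print(f,"tape",rt-7,g[rt-7:rt+8,c0-3:c0+4].mean(1).round().tolist())
    print(" rim",rr-8,g[rr-8:rr+14,c1-3:c1+4].mean(1).round().tolist())
    for r in (rt-10,rt+12,rr-15): print(" cols",r,c0-22,g[r-1:r+2,c0-22:c0+23].mean(0).round().astype(int).tolist())
E
```

```text
pics/w1.png tape 50 [184.0, 184.0, 184.0, 148.0, 55.0, 31.0, 31.0, 32.0, 32.0, 32.0, 115.0, 184.0, 184.0, 185.0, 185.0]
 rim 179 [184.0, 184.0, 185.0, 183.0, 184.0, 183.0, 185.0, 184.0, 185.0, 184.0, 184.0, 183.0, 184.0, 93.0, 26.0, 25.0, 33.0, 47.0, 46.0, 47.0, 47.0, 45.0]
 cols 47 236 [169, 169, 168, 169, 169, 168, 169, 136, 127, 151, 167, 177, 174, 179, 183, 187, 187, 187, 184, 185, 187, 186, 185, 183, 182, 184, 183, 186, 187, 182, 182, 183, 178, 172, 150, 131, 170, 170, 170, 171, 169, 170, 171, 171, 170]
 cols 69 236 [169, 169, 169, 168, 168, 170, 168, 165, 126, 135, 158, 172, 176, 176, 180, 186, 187, 187, 185, 185, 184, 187, 185, 183, 183, 184, 183, 184, 187, 185, 181, 182, 182, 176, 163, 142, 129, 169, 169, 170, 171, 169, 169, 170, 170]
 cols 172 236 [166, 166, 166, 168, 165, 167, 167, 168, 166, 166, 167, 161, 120, 147, 167, 175, 175, 179, 184, 187, 187, 187, 184, 184, 186, 186, 183, 182, 183, 184, 183, 188, 184, 181, 182, 181, 169, 151, 141, 168, 167, 167, 167, 166, 167]
pics/w2.png tape 115 [187.0, 186.0, 186.0, 185.0, 139.0, 39.0, 39.0, 40.0, 40.0, 39.0, 108.0, 174.0, 186.0,
[... 187 characters left out ...]
7, 168, 169, 125, 107, 134, 159, 173, 185, 124, 109, 139, 162, 171, 178, 177, 180, 184, 187, 189, 186, 186, 186, 188, 185, 183, 185, 184, 185, 190, 183, 183, 183, 172, 155, 154, 158, 122, 116, 145, 165, 177, 177, 180, 186]
 cols 134 283 [167, 168, 169, 138, 108, 132, 157, 174, 182, 148, 114, 130, 155, 169, 177, 175, 180, 183, 188, 189, 187, 185, 184, 187, 186, 185, 183, 185, 184, 186, 186, 184, 180, 175, 155, 159, 167, 167, 168, 110, 113, 144, 165, 177, 177]
 cols 219 283 [166, 165, 164, 165, 166, 164, 165, 165, 165, 144, 105, 128, 153, 169, 175, 177, 179, 185, 187, 187, 185, 184, 186, 186, 184, 183, 183, 184, 187, 183, 181, 181, 165, 140, 165, 165, 164, 164, 165, 165, 166, 166, 137, 80, 77]
```

```bash
cat > fit.py <<'E'
from tri import *
from scipy.optimize import least_squares
T1=np.array([[-0.95205830420198, -0.2647117183635396, -0.15333848688790638, 482.84207280821556], [0.30591389149675513, -0.8259365224922675, -0.47354572303283665, -100.77906181457331], [-0.0012947545566965343, -0.4977515112728465, 0.8673187168718519, 320.71726783841166],[0,0,0,1]])
T2=np.array([[-0.9515379389227085, -0.2675322858563219, -0.15166419094570296, 505.4024904649376], [0.3075283483625563, -0.8255774748199772, -0.47312593252036783, -164.31200665847228], [0.001365922443509686, -0.4968383128285907, 0.8678420508142694, 327.09884612675125],[0,0,0,1]])
def proj(T,X,c=get_calibration("wrist")):
    v=(np.linalg.inv(T)@np.append(X,1))[:3]*[1,-1,-1];r=np.hypot(v[0],v[1]);th=np.arctan2(r,v[2])
    return np.array([c['cx']+c['fx']*th*v[0]/r,c['cy']+c['fy']*th*v[1]/r])
def surf(T,A,F):  # tube surface point facing camera
    n=T[:3,3]-A;n=n-F[:,0]*(n@F[:,0]);return A+11*n/np.linalg.norm(n)
obs=[(T1,(257.6,56.7),(261.8,191.9)),(T2,(304.9,122.2),(303.8,238.9))]
def res(p,fe=True):
    F=frame(p[3],p[5]);A=p[:3];out=[]
    for T,t,r in obs:
        out+=list(proj(T,surf(T,A,F))-t)+list(proj(T,surf(T,A+F[:,0]*p[4],F))-r)
    return np.array(out+[(p[5]-.236)*30])
if __name__=="__main__":
    s=least_squares(res,[490,-84,80,1.26,105,.236]);print(np.round(s.x,3),np.round(s.fun,2))
    print("rim",s.x[:3]+frame(s.x[3],s.x[5])[:,0]*s.x[4])
E
python3 fit.py
```

```text
[ 4.90328e+02 -8.26320e+01  8.15580e+01  1.29100e+00  1.05192e+02
  2.35000e-01] [ 0.07 -0.01 -0.05 -0.01 -0.08  0.01  0.06  0.02 -0.04]
rim [518.57144564  15.70247219 106.01224967]
```

```bash
cat > job.py <<'E'
from fit import *
p=[490.328,-82.632,81.558,1.291,105.19,.235]
F=frame(p[3],p[5]);q=toolq(F);tape=np.array(p[:3]);mid=tape+F[:,0]*(105.19+18)
def loc(): return np.round(F.T@(np.array(current_tcp_pos())-tape)-[18,0,0],2)  # collar-rim-style coords rel. tape
def st(s=""): print(s,"t",round(current_t(),2),"w",round(current_width(),1),"ff",np.round(current_finger_force(),1),"F",np.round(F.T@np.array(current_contact_force()),1),loc(),flush=True)
E
python3 - <<'E'
from job import *
for a in np.arange(.4,.85,.1):
    print(round(a,1),proj(T1,mid+F@[0,-21-36*np.sin(a),-12+36*np.cos(a)]).round(1),proj(T1,mid+F@[0,-21,-12]).round(1))
yc=-13
move_ptp(mid+F@[0,yc,90],q);st("above")
line_to(mid+F@[0,yc,-10],velocity=80);st("down")
move_gripper(70,15);st("70")
E
```

```text
0.4 [217.8 218.6] [238.6 204.4]
0.5 [214.1 217.9] [238.6 204.4]
0.6 [210.7 217.1] [238.6 204.4]
0.7 [207.7 216.2] [238.6 204.4]
0.8 [205.  215.1] [238.6 204.4]
above t 2.7 w 87.8 ff 0.0 F [ 0.5 -0.3  0.2] [106.73 -12.31  90.17]
down t 4.1 w 87.5 ff 0.0 F [-0.1 -0.3 -0.1] [105.42 -13.37  -9.46]
70 t 4.67 w 70.4 ff 0.0 F [-0.1 -0.2 -0.2] [105.18 -12.98 -10.  ]
```

```bash
python3 - <<'E'
from job import *
move_gripper(50,18);st("grip")
pause(.2);st()
E
```

```text
grip t 5.03 w 58.9 ff 18.0 F [ 0.5 -4.7 -2.9] [105.3  -13.65  -9.9 ]
 t 5.22 w 59.5 ff 18.0 F [-0.5 -4.4 -3. ] [105.33 -13.65  -9.89]
```

```bash
python3 - <<'E'
from job import *
P=np.array(current_tcp_pos())
line_to(P-F[:,0]*60,velocity=60);st("60")
line_to(P-F[:,0]*105.2,velocity=50);pause(.3);st("end")
w=cv2.cvtColor(camera("wrist"),cv2.COLOR_RGB2BGR);s=cv2.cvtColor(camera("side"),cv2.COLOR_RGB2BGR);sc=cv2.cvtColor(camera("scene"),cv2.COLOR_RGB2BGR)
print(wristT().tolist())
for n,i in (("w3",w),("s3",s),("sc3",sc)): cv2.imwrite(f"pics/{n}.png",i)
for n in("side","scene","wrist"):
  for t in ["rim","tape"]: print(n,t,[(np.round(d['point'],1),round(d['conf'],2)) for d in find_in(n,t)[:2]])
o=np.zeros((600,800,3),np.uint8)
o[:600,:480]=cv2.resize(w[60:260,180:340],(480,600),interpolation=cv2.INTER_CUBIC)
o[:300,490:790]=cv2.resize(s[170:270,170:270],(300,300),interpolation=cv2.INTER_CUBIC);o[300:600,490:790]=cv2.resize(sc[110:210,180:280],(300,300),interpolation=cv2.INTER_CUBIC)
cv2.imwrite("pics/z3.png",o)
E
```

```text
60 t 6.38 w 58.8 ff 18.0 F [-3.5 -4.7 -4.9] [ 44.69 -13.54  -9.98]
end t 7.72 w 59.2 ff 18.0 F [-4.2 -3.9 -7.8] [-1.000e-02 -1.347e+01 -1.001e+01]
[[-0.961172310723725, -0.23991790956233286, -0.13633482962638507, 477.6513010102647], [0.27594793234398374, -0.8343673490418834, -0.47716230518336306, -173.24656384536115], [0.0007264524040925709, -0.49625650980522246, 0.8681756439470327, 212.92788825080743], [0.0, 0.0, 0.0, 1.0]]
side rim [(array([190.4, 181.2]), 0.63)]
side tape []
scene rim [(array([290.2, 151.1]), 0.81)]
scene tape []
wrist rim [(array([268.4, 242.1]), 0.57)]
wrist tape [(array([286.2, 219.8]), 0.49)]
```

View pics/z3.png

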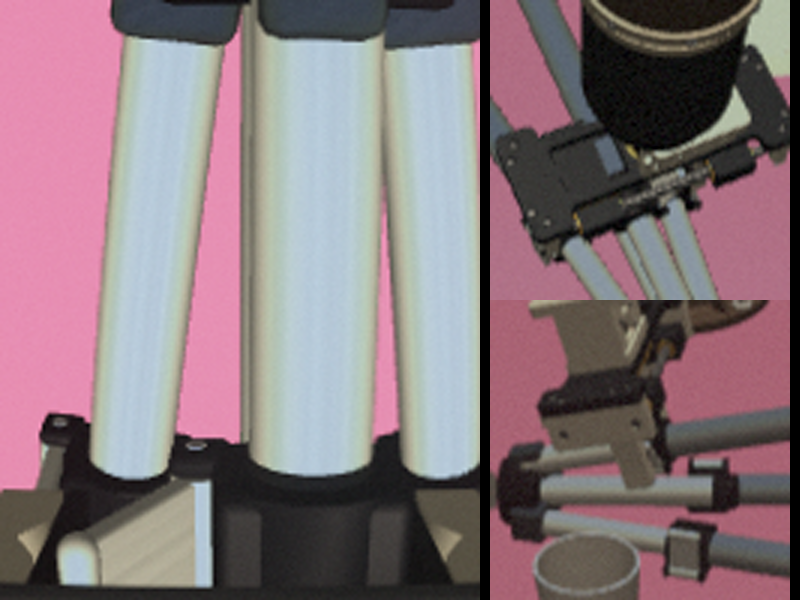

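The wrist crop shows the bright tube ending in black at about (283,217). The tape no longer shows separately, so the rim has reached or covered it, and the lever is still open. I'll check numerically.

```bash
python3 - <<'E'
from job import *
T=wristT()
for x in (-8,-5,-2.5,0,2.5): print(x,proj(T,surf(T,tape+F[:,0]*x,F)).round(1))
im=cv2.imread("pics/w3.png").mean(2)
print(im[210:232,280:287].mean(1).round().tolist())
for x in(0,-3,3): print("face top",x,proj(T,tape+F@[x,0,15]).round(1),proj(T,tape+F@[x,0,17]).round(1))
E
```

```text
-8 [283.2 207.5]
-5 [283.1 213.2]
-2.5 [282.9 217.8]
0 [282.8 222.4]
2.5 [282.7 227. ]
[200.0, 199.0, 200.0, 199.0, 200.0, 200.0, 199.0, 194.0, 136.0, 38.0, 38.0, 38.0, 36.0, 32.0, 26.0, 26.0, 26.0, 26.0, 31.0, 40.0, 43.0, 42.0]
face top 0 [285.3 225.6] [285.7 227.2]
face top -3 [285.5 219.9] [285.9 221.5]
face top 3 [285.1 231.1] [285.5 232.8]
```

The rim/tube edge falls at row 223, which puts the rim about 0.3 mm from the tape middle. Now I'll shut the lever in small steps, shifting to +y as it closes.

```bash
python3 - <<'E'
from job import *
P=np.array(current_tcp_pos());w0=current_width()
for k in range(1,10):
    w=w0-2*k
    if w<42: break
    move_gripper(w,60)
    line_to(P+F[:,1]*((w0-w)/2),velocity=20)
    st(k)
    if np.linalg.norm(current_contact_force())>70 or current_width()>w+5: break
E
```

```text
1 t 8.68 w 56.8 ff 9.2 F [-1.8  1.9 -3.2] [  0.08 -12.3  -10.03]
2 t 9.2 w 54.8 ff 26.6 F [-1.4  2.2 -3.6] [  0.08 -11.51  -9.97]
3 t 9.74 w 52.7 ff 28.5 F [-1.7  2.5 -2.8] [  0.09 -10.52  -9.96]
4 t 10.28 w 51.3 ff 25.8 F [-1.   2.7 -2.8] [  0.1   -9.48 -10.01]
5 t 10.81 w 49.0 ff 24.0 F [-1.6  1.9 -1.6] [ 0.09 -8.49 -9.98]
6 t 11.34 w 46.8 ff 24.8 F [-0.8  3.5 -1.8] [  0.08  -7.47 -10.  ]
7 t 11.88 w 45.0 ff 22.8 F [-0.9  2.2 -3.2] [  0.08  -6.46 -10.  ]
8 t 12.41 w 42.6 ff 22.5 F [-0.6  3.3 -2.6] [ 0.1  -5.49 -9.99]
```

```bash
python3 - <<'E'
from job import *
P=np.array(current_tcp_pos())
move_gripper(30,60);st("a")
line_to(P+F[:,1]*0.8,velocity=10);pause(.5);st("b")
T=wristT();w=cv2.cvtColor(camera("wrist"),cv2.COLOR_RGB2BGR);im=w.mean(2)
for x in (-2.5,0): print(x,proj(T,surf(T,tape+F[:,0]*x,F)).round(1))
print(im[212:232,280:287].mean(1).round().tolist())
cv2.imwrite("pics/w4.png",cv2.resize(w[60:300,150:390],(600,600)))
E
```

```text
a t 12.67 w 40.2 ff 61.0 F [1.3 8.  2.9] [  0.06  -4.18 -10.01]
b t 13.42 w 40.2 ff 60.6 F [-0.8  6.   0.3] [ 0.09 -4.18 -9.97]
-2.5 [265.8 217.9]
0 [265.7 222.5]
[165.0, 157.0, 139.0, 103.0, 52.0, 37.0, 36.0, 35.0, 33.0, 30.0, 28.0, 28.0, 27.0, 28.0, 28.0, 37.0, 43.0, 43.0, 43.0, 47.0]
```

View pics/w4.png

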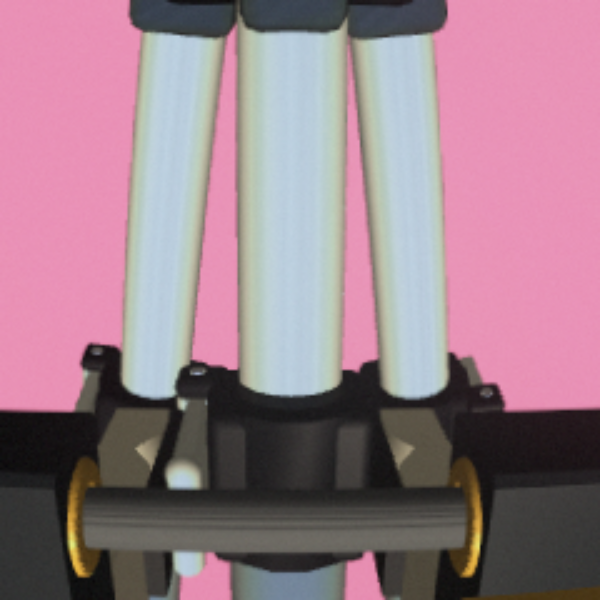

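The lever stands flat against the collar at about (185,510) in the crop, pinched between both fingers at 60 N. The rim is unmoved on the tape. Handing in.

```bash
python3 -c "
from plant import *
print(close_job())"
```

```text
the job is handed in; nothing more can be done
None
```

The leg is slid in with the rim measured about 0.3 mm from the tape middle, the lever is shut, and I handed the job in with collar and lever still pinched at 60 N; the hand-in gave no verdict.

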